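# Tap the wedge home in the wedge vice

## Robot

A 6-joint arm with a two-finger parallel gripper is mounted at the origin on a cart in front of the work surface, level with it; the furniture and walls round the work are solid. World frame = base frame: x ahead of the robot, y to its left, z up, the work surface at z = 0. Lengths are in m, angles in rad, forces in N, time in s.
With the tool pointing down it reaches from about 0.35 to 0.975 m from the base axis. Payload 4.9 kg.
Tool frame: the origin (TCP) lies at the centre of the arm's flange, where the gripper is bolted on; the fingertips stand 173 mm ahead of it and the grasp point (between the pads) lies 155 mm ahead of it (ctrl.finger_overhang is the distance from the TCP to the fingertips, in m); z points along the fingers, y is the direction in which the jaws open and shut (so a half turn about z gives the same grasp; the last joint's range is limited). The gripper opens to 85 mm and grips with 20 to 120 N. Pads are 22 mm wide; open, the fingers measure 114 mm over their backs; the gripper's body (76 mm by 85 mm) begins 54 mm behind the grasp point. The pads swing forward as they close: fully open they stand 13 mm farther back than shut.
Start: joints at [-1.305, 0.053, 1.613, -0, 1.476, -0.119], TCP at [0.235, -0.579, 0.405] pointing down, gripper open.
Joint ranges: [-3.01, 3.01], [-1.01, 2.22], [0.06, 2.58], [-1.02, 4.17], [0.09, 2.62], [-3.14, 3.14]. Speed limits (rad/s): [2.57, 2.57, 3.14, 3.14, 3.14, 3.14].

## Interface

Orientations are given as a rotation vector (axis times angle).
In Python, from station import ctrl, eyes, spotter gives the robot as it stands.
- The arm moves only by the shell command python3 -m crank 'ROWS' [FORCE]. ROWS is JSON, a list of rows, each a list of 7 numbers: the turn, a rotation vector about the tool's x, y, z in rad, then the shift along the tool's x, y, z in mm, then the closure, from -1 (fully open) to 1 (shut). A call has 1 to 8 rows; each row shifts and turns the pose as measured when the row begins, along the tool's axes as they then stand; what a row does not reach is not made up. A row lasts 1/12 s, in which the tool goes at most 41.7 mm and 7.16 degrees, less where a joint would pass 70% of its speed; a pose out of reach is approached as far as the arm can. A call is refused whole if a number of a shift passes 41.7 or a number of a turn 0.125, either way. A call with a gripper value outside its range is refused whole. The fingers move at their own pace and stop on an object; FORCE is the grip in N (left out, the last holds). Time passes only in rows, so rows that do not move let the fingers close. It gives the time, the measured TCP pose, the force and the opening at its end, in the units of the state.
- ctrl.get_obs(): the state, without advancing time (a new reading comes with each control period).
- eyes.get_image(name): name is "side" or "top" or "wrist"; returns a dict with "image" (420x560x3 uint8, red, green, blue), "vertical_fov" (degrees; the focal length in pixels is half the picture's height over the tangent of half this angle, whatever the lens; pixels are square), "cx", "cy" (the principal point, pixels), "dist" ([k1, k2, p1, p2, k3] as OpenCV has them; the pictures are not rectified), "rvec" (rotation vector, rad) and "tvec" (3), from world to camera coordinates, as OpenCV has them; the wrist camera has in their place "mount" (4x4, takes a point from camera to tool coordinates, whose origin is the TCP and whose axes are the flange's). Camera axes: x right, y down, z forward; pixel columns grow to the right and rows downward; lengths in m; the calibration is good to about 2 mm. A picture is of the moment at which its call begins: read the wrist's pose just before it. There is no depth.
- ctrl.finish_job(): hands the job in, once; it reports no verdict.
Trained networks look in a picture, given as the dict that the camera call returned (one of the last four; its "shot" number tells which), for a name from the list of things; names that differ only in an ending like _2 or _b are one class to them, and where a whole thing is asked for, a point or a joint stands for the part that bears it (a point fixed in the world has none). Each returns a list of dicts, best first, with "confidence" (0 to 1); they miss things now and then, are a little off and sometimes report something else, mostly with a low value. They report only what shows in the picture. A call takes as long as a camera call. They do not tell look-alikes from the thing itself.
- spotter.look_for(query, picture): "centre" ([x, y, z] in m, in world coordinates, good to about 4 mm: the middle of the surface that is visible of it).
- spotter.outline_of(query, picture): "region" (420x560 bool, what is visible of it).
- spotter.mark_of(query, picture): "centre" ([x, y, z] in m, in world coordinates, good to about 4 mm: a listed point, or the origin of a listed thing).
The state is a dict: "t": time; "q": joint angles; "dq": joint speeds; "effort": joint torques, N m; "tool_pos": TCP position; "tool_rot": TCP orientation; "contact_force": force on the tool from outside, world axes, zero at the start; "wrist_torque": the same for the moment, N m; "opening": finger opening in m.
Only numpy, scipy, OpenCV 4.12 (cv2) and the standard library are available. Lean on these libraries where they do the work, as an engineer would, in place of code of your own. Each camera call takes 0.05 s, during which the arm holds its last target.

## Task

Clamp the brass specimen in the wedge vice. Pick up the mallet by its handle and drive the orange wedge in with several light taps on its thick end, drawing the mallet clear of the wedge after each tap, until the wedge no longer advances under a light tap and the specimen is held tight; touch the wedge only with the mallet and never strike or push hard, least of all once it is tight. Then lay the mallet flat on the bench, away from the vice, and leave the bottles and the beaker where they stand.

Things in the scene. Friction and masses are not known exactly. Their poses are not given: they have to be found in the camera images.
- vice: Grey wedge vice, fixed to the bench, base 12 mm thick. +y: the way the wedge is driven (about the robot's left); +x: away from the robot. Origin: on the bench under the wedge's centre line, 70 mm to the -y side of the rail and jaw. A 12 mm high tongue (x -17 to +29 mm, from y = -22 mm) carries the wedge; steel back rail: x 14 to 27, y 70 to 130 mm, top 50 mm up. From +x to -x: rail, wedge, blue jaw, specimen, dark stop.
- jaw: Blue sliding jaw of the vice, y 71 to 129 mm, top 50 mm above the bench; the wedge moves it toward the vice's -x. Origin and axes coincide with the vice's while the jaw is fully open. How far the stop behind the specimen stands off (0 to 5 mm) is not measured, so where the wedge comes tight (its thick end anywhere at y -5 to +55 mm of the vice) must be felt.
- specimen: Loose brass specimen block 36 x 36 x 34 mm, standing on the vice's base between stop and jaw. Origin: centre of its underside, 12 mm above the bench. The vice holds it tight once jaw and specimen press together with more than 8 N, which a push or tap on the wedge of about 8 N or more leaves behind. A squeeze above 45 N damages it, and so does a blow or push on the wedge above 45 N (steady pushing of 30 N, or a tap at over 0.1 m/s, comes near); 10 to 20 N is ample.
- wedge_butt (a point): Centre of the flat thick end of the orange wedge, where it is struck, 31 mm above the bench; the end face is 28 mm wide and 38 mm high (12 to 50 mm above the bench). The point's y axis points along the wedge from thick to thin end (the drive direction), z up. At the start it lies at y -26 to -14 mm of the vice.
- wedge: The orange wedge, 160 mm long, tapering 1 in 8 from 28 to 8 mm; origin at the middle of its underside, same axes. Loose, it slides under 1 to 4 N. Once the jaw has closed on the specimen the resistance climbs steeply, by some 8 N per mm. Tight: a push or tap of 10 to 20 N moves it no more than a millimetre or two. It stays where it is left, without springing back.
- mallet_grip (a point): Where to hold the mallet: centre of its straight wooden handle, 24 mm wide and 24 mm high, at the start nearly level, 18 to 20 mm above the bench. x axis along the handle to the head, y along the head, z up. The head, a grey block with white soft-plastic ends, is centred 60 mm from here along +x: 40 mm along x, 80 mm along y, 40 mm high; its flat white ends at y = +40 and -40 mm are the striking faces (34 x 34 mm).
- mallet: The mallet as a whole, mass 0.24 to 0.39 kg; origin on its underside, 20 mm below the grip point, same axes. Its pommel, 40 mm across, ends 132 mm behind the grip point and may hang over the bench's front edge, so that it lies up to 0.08 rad off level. Mind the big instrument behind the work: its knobs begin at x = 0.54 m (base frame), 0.05 m above the bench and higher.
- bottle: Bystander: brown bottle with black cap, 42 mm across, 90 mm high; origin at the centre of its foot.
- beaker: Bystander: glass beaker 55 mm across, 70 mm high; origin at the centre of its foot.
- jar: Bystander: white bottle with green cap, 40 mm across, 86 mm high; origin at the centre of its foot.
Things that resemble listed ones, but are neither listed nor needed, are in the scene too. Of the things shaped like the specimen, the brass one is meant.

How it is judged:
By the outcome, as a careful person would: the job done as asked, in the order asked, and still so for the second after the job is handed in, with the robot touching nothing.
It also fails if it takes over 66 s, if anything falls off the work surface, if the arm or the gripper's body presses on something with over 40 N, if the wrist force passes 120 N, or if a joint passes its speed limit or range.

## Working session

There is one attempt and no reset: what is moved stays moved. The work goes in short steps, Python scripts to look and compute and a shell command to move; the robot and the scene stay as the last step left them, time stands still between calls to the robot, and variables do not carry over. Pictures are saved under pics/ and viewed, and the job is handed in when it is done.

```bash
ls; mkdir -p pics
cat > look.py <<'E'
from station import ctrl, eyes, spotter
import cv2, numpy as np, sys
def snap(name, fn):
    p=eyes.get_image(name); cv2.imwrite('pics/'+fn, p['image'][:,:,::-1]); return p
E
python3 - <<'E'
from look import *
for n in ['top','side']:
    p=snap(n,n+'0.png')
    print(n,p['vertical_fov'],p['cx'],p['cy'],p['dist'],p['rvec'],p['tvec'])
    for q in ['vice','jaw','specimen','wedge','wedge_butt','mallet','mallet_grip','bottle','beaker','jar']:
        try:
            print(q,[(np.round(r['centre'],3).tolist(),round(r['confidence'],2)) for r in spotter.mark_of(q,p)])
        except Exception as e: print(q,e)
o=ctrl.get_obs();print(o)
E
```

```text
pics
top 43.231888658450096 281.21703980272633 213.07040329631073 [0.05958572 0.         0.         0.         0.        ] [ 2.154296   -2.15250102  0.1492905 ] [-0.02826927  0.44741618  1.65629079]
vice [([0.507, 0.072, -0.002], 0.78)]
jaw [([0.427, -0.185, -0.001], 0.3)]
specimen [([0.442, 0.168, 0.012], 0.7), ([0.49, 0.308, 0.003], 0.67), ([0.392, 0.368, 0.001], 0.43)]
wedge [([0.494, 0.13, 0.008], 0.75)]
wedge_butt [([0.509, 0.045, 0.028], 0.84)]
mallet [([0.42, -0.42, 0.003], 0.74), ([0.428, -0.187, 0.0], 0.7)]
mallet_grip [([0.427, -0.18, 0.02], 0.77)]
bottle [([0.42, -0.42, 0.002], 0.67), ([0.427, -0.186, -0.003], 0.6)]
beaker [([0.403, 0.271, 0.001], 0.81)]
jar [([0.486, -0.412, -0.001], 0.73)]
side 54.71997784772319 281.7892341088646 208.07864435944424 [-0.03528741  0.          0.          0.          0.        ] [ 0.46389039 -2.49725708  1.50855823] [0.40217192 0.1499128  0.90974353]
vice [([0.503, 0.071, 0.002], 0.82)]
jaw [([0.507, 0.076, 0.005], 0.59)]
specimen [([0.398, 0.37, 0.003], 0.88), ([0.441, 0.164, 0.009], 0.86)]
wedge [([0.494, 0.129, 0.011], 0.94)]
wedge_butt 
[... 219 characters left out ...]
beaker []
jar [([0.488, -0.416, 0.002], 0.54)]
{'t': 1.1, 'q': array([-1.30498953e+00,  5.26869280e-02,  1.61287442e+00, -8.38527672e-06,
        1.47600677e+00, -1.18979399e-01]), 'dq': array([ 0.00056397,  0.000166  , -0.0008454 ,  0.00160342, -0.00106119,
       -0.00023025]), 'effort': array([ 8.65806669e-04, -3.93689561e+01, -3.70463347e+01, -1.43821317e-04,
        4.02270425e-04,  1.27219255e-05]), 'tool_pos': array([ 0.23460842, -0.57928101,  0.40472698]), 'tool_rot': array([ 3.08360373e+00,  6.00695283e-01, -1.02501472e-05]), 'contact_force': array([-0.10559468,  0.53438887, -0.77434   ]), 'wrist_torque': array([ 0.00134987, -0.06156265,  0.02855691]), 'opening': 0.0854513957048894}
```

View pictures.

View pics/top0.png

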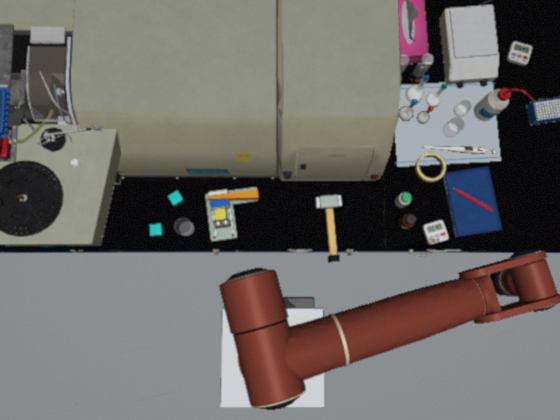

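View pics/side0.png

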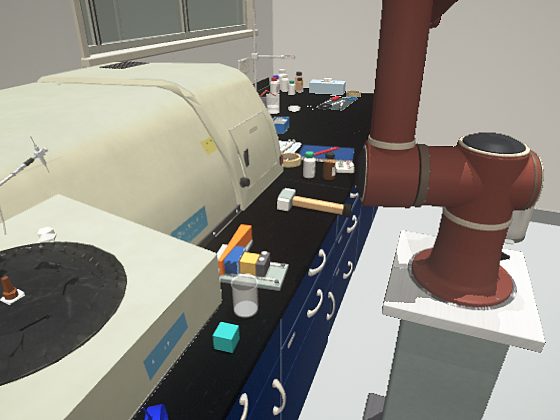

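Run:
```python
import cv2
t=cv2.imread('pics/top0.png'); s=cv2.imread('pics/side0.png')
a=cv2.resize(t[170:270,190:350],None,fx=5,fy=5,interpolation=cv2.INTER_CUBIC)
b=cv2.resize(s[170:310,200:360],None,fx=4,fy=4,interpolation=cv2.INTER_CUBIC)
cv2.imwrite('pics/top0c.png',a); cv2.imwrite('pics/side0c.png',b)
```

```text
(no output)
```

View pics/top0c.png

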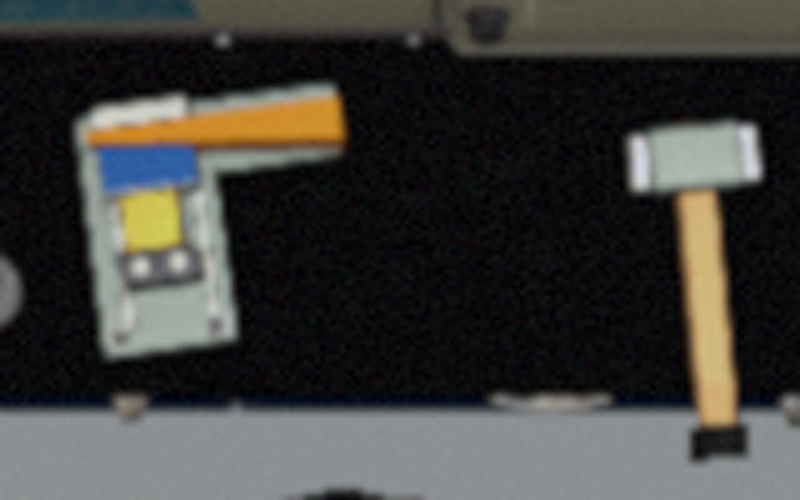

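View pics/side0c.png

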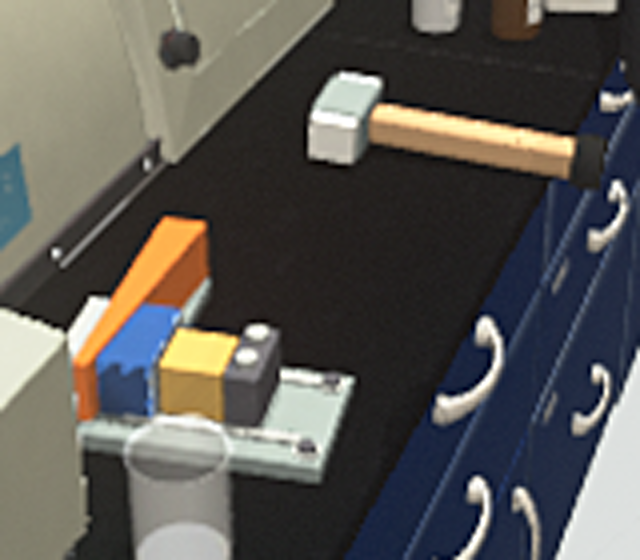

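```bash
cat >> look.py <<'E'
import pickle
def K(p):
    f=210/np.tan(np.radians(p['vertical_fov'])/2); return np.array([[f,0,p['cx']],[0,f,p['cy']],[0,0,1]])
def unproj(p,uv,z):
    uv=np.array(uv,float).reshape(-1,1,2)
    n=cv2.undistortPoints(uv,K(p),np.array(p['dist'])).reshape(-1,2)
    if 'rvec' in p:
        R,_=cv2.Rodrigues(np.array(p['rvec'],float)); C=-R.T@np.array(p['tvec']).ravel(); Rw=R.T
    else: Rw,C=p['Rw'],p['C']
    d=np.c_[n,np.ones(len(n))]@Rw.T
    return C+d*((z-C[2])/d[:,2])[:,None]
def proj(p,X):
    X=np.array(X,float).reshape(-1,3)
    if 'rvec' in p: r,t=np.array(p['rvec'],float),np.array(p['tvec'],float)
    else:
        R=p['Rw'].T; r=cv2.Rodrigues(R)[0]; t=-R@p['C']
    return cv2.projectPoints(X,r,t,K(p),np.array(p['dist']))[0].reshape(-1,2)
def wrist(fn):
    from scipy.spatial.transform import Rotation as Ro
    o=ctrl.get_obs(); p=snap('wrist',fn)
    M=np.array(p['mount']); R=Ro.from_rotvec(o['tool_rot']).as_matrix()
    p['Rw']=R@M[:3,:3]; p['C']=o['tool_pos']+R@M[:3,3]
    return p
def dump(p,fn): pickle.dump(p,open(fn,'wb'))
E
python3 - <<'E'
from look import *
p=eyes.get_image('top'); dump({k:v for k,v in p.items()},'top.pkl')
c=lambda l:[(190+x/5-.4,170+y/5-.4) for x,y in l]
def show(n,l,z):
    X=unproj(p,c(l),z)[:,:2]; print(n,np.round(X,4).tolist()); return X
W=show('wedge',[(336,94),(345,143),(90,128),(92,146)],.05)
d=W[2]-W[0]; print(np.linalg.norm(d),'yaw',np.arctan2(-d[0],d[1]))
V=show('vice base',[(75,118),(105,357),(240,342)],.012)
d=V[0]-V[1]; print('yaw',np.arctan2(d[1],d[0])); d=V[1]-V[2]; print('yaw',np.arctan2(-d[0],d[1]))
M=show('head',[(627,133),(757,123),(763,182),(635,193)],.04); print(M.mean(0)); 
d=M[0]-M[1];d2=M[3]-M[2]; print([np.arctan2(-e[0],e[1]) for e in (d,d2)],np.linalg.norm(d))
H=show('handle',[(697,190),(718,428)],.03); d=H[0]-H[1]; print('yaw',np.arctan2(d[1],d[0]),np.linalg.norm(d))
print(ctrl.get_obs()['t'])
E
```

```text
wedge [[0.5234, 0.0495], [0.492, 0.0436], [0.5014, 0.2044], [0.4899, 0.2029]]
0.1564696734322784 yaw 0.1413958297823037
vice base [[0.5144, 0.2193], [0.3598, 0.1972], [0.3694, 0.1113]]
yaw 0.1425359646125202
yaw 0.11152883233681254
head [[0.5003, -0.1352], [0.5068, -0.2178], [0.4689, -0.2211], [0.4618, -0.1399]]
[ 0.48447534 -0.17849035]
[np.float64(0.07865175419049857), np.float64(0.08760910956094378)] 0.08289340032798019
handle [[0.4652, -0.1802], [0.3139, -0.1916]]
yaw 0.07522075147935164 0.15180493371297807
1.15
```

```bash
cat > rem.py <<'E'
from station import ctrl
import numpy as np, sys
from scipy.spatial.transform import Rotation as Ro
# usage: rem x y z yaw  (tool x axis yaw in world, pointing down) -> remaining turn and shift in tool axes
o=ctrl.get_obs(); R=Ro.from_rotvec(o['tool_rot'])
print('t',round(o['t'],2),'pos',np.round(o['tool_pos'],4),'f',np.round(o['contact_force'],1),'tq',np.round(o['wrist_torque'],2),'op',round(o['opening'],4),'q',np.round(o['q'],2))
M=R.as_matrix(); print('tool x',np.round(M[:,0],3),'z',np.round(M[:,2],3),'yaw',round(np.arctan2(M[1,0],M[0,0]),4))
if len(sys.argv)>4:
    x,y,z,a=map(float,sys.argv[1:5]); T=Ro.from_rotvec(np.pi*np.array([np.cos(a/2),np.sin(a/2),0]))
    print('turn',np.round((R.inv()*T).as_rotvec(),4),'shift mm now',np.round(1e3*M.T@(np.array([x,y,z])-o['tool_pos']),1),
     'shift after turn',np.round(1e3*T.as_matrix().T@(np.array([x,y,z])-o['tool_pos']),1))
E
python3 -m crank '[[0,0,0.102,0,0,0,-1],[0,0,0.102,0,0,0,-1],[0,0,0.101,0,0,0,-1],[0,0,0,0,0,0,-1]]'; python3 rem.py 0.425 -0.183 0.30 0.08
```

```text
t: 1.48
tool_pos: [0.2346, -0.5793, 0.4047]
tool_rot: [-3.14, -0.104, 0.0]
contact_force: [-0.9, -0.5, -0.4]
opening: 0.0853
t 1.48 pos [ 0.2346 -0.5793  0.4047] f [-0.9 -0.5 -0.4] tq [0.02 0.01 0.02] op 0.0853 q [-1.31  0.05  1.61  0.    1.48  0.2 ]
tool x [ 0.998  0.066 -0.   ] z [-0.  0. -1.] yaw 0.0662
turn [-0.0001  0.     -0.0138] shift mm now [ 216.2 -382.8  104.7] shift after turn [ 221.5 -379.8  104.7]
```

```bash
python3 -m crank '[[0,0,0,20,-35,5,-1],[0,0,0,20,-35,5,-1],[0,0,0,20,-35,5,-1],[0,0,0,20,-35,9,-1],[0,0,0,20,-35,9,-1],[0,0,0,20,-35,9,-1],[0,0,0,20,-35,9,-1],[0,0,0,20,-35,9,-1]]'; python3 rem.py 0.425 -0.183 0.30 0.08
```

```text
t: 2.15
tool_pos: [0.3733, -0.2884, 0.345]
tool_rot: [3.13, 0.118, 0.005]
contact_force: [1.2, -0.5, 1.2]
opening: 0.0855
t 2.15 pos [ 0.3733 -0.2884  0.345 ] f [ 1.2 -0.5  1.2] tq [ 0.01 -0.02 -0.  ] op 0.0855 q [-0.82 -0.29  2.02 -0.    1.39  0.68]
tool x [0.997 0.075 0.003] z [ 0.004 -0.009 -1.   ] yaw 0.0751
turn [ 0.0091 -0.003  -0.005 ] shift mm now [  59.4 -101.6   44.3] shift after turn [  60.  -100.9   45. ]
```

```bash
python3 -m crank '[[0,0,0,20,-33,14,-1],[0,0,0,20,-33,14,-1],[0,0,0,16,-26,12,-1],[0,0,0,4,-8,4,-1],[0,0,0,0,0,0,-1]]'; python3 rem.py 0.425 -0.183 0.30 0.08
python3 - <<'E'
from look import *
p=wrist('w1.png')
for q in ['mallet_grip','mallet']:
    print(q,[(np.round(r['centre'],4).tolist(),round(r['confidence'],2)) for r in spotter.mark_of(q,p)])
print(proj(p,[[.425,-.183,.031],[.485,-.178,.04]]))
dump(p,'w1.pkl')
E
```

```text
t: 2.57
tool_pos: [0.4269, -0.1747, 0.2984]
tool_rot: [3.129, 0.151, 0.008]
contact_force: [0.7, -0.2, 0.9]
opening: 0.0854
t 2.57 pos [ 0.4269 -0.1747  0.2984] f [ 0.7 -0.2  0.9] tq [0.   0.09 0.01] op 0.0854 q [-0.55 -0.27  2.09 -0.    1.31  0.93]
tool x [0.995 0.096 0.005] z [ 0.005 -0.008 -1.   ] yaw 0.0965
turn [ 0.0088 -0.0047  0.0165] shift mm now [-2.7  8.1 -1.5] shift after turn [-2.6  8.1 -1.6]
mallet_grip [([0.4265, -0.1849, 0.019], 0.92)]
mallet [([0.4289, -0.1815, -0.0027], 0.66)]
[[284.45612147 216.04950541]
 [286.69259464 137.60517514]]
```

View pics/w1.png

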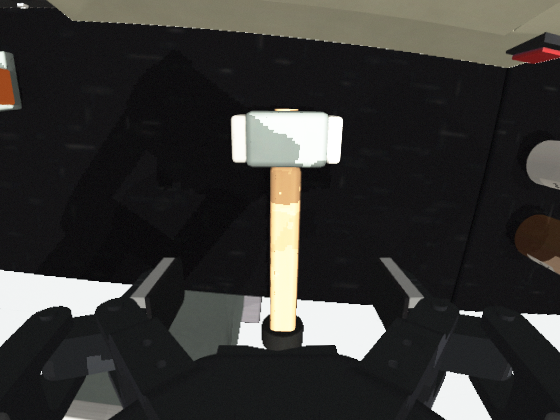

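Run:
```python
from look import *
p=pickle.load(open('w1.pkl','rb'))
H=unproj(p,[(285.8,172),(283.3,318),(246,113),(328,113),(328,166),(246,166),(286.5,139)],.031)
H2=unproj(p,[(247,113),(328,113),(328,166),(247,166)],.04)
print(np.round(H,4)); d=H[0]-H[1]; print(np.arctan2(d[1],d[0])); print(H2,H2.mean(0)); d=H2[0]-H2[1]; print(np.arctan2(-d[0],d[1]))
```

```text
[[ 0.4594 -0.1804  0.031 ]
 [ 0.334  -0.1916  0.031 ]
 [ 0.4993 -0.1472  0.031 ]
 [ 0.5053 -0.2064  0.031 ]
 [ 0.4671 -0.2116  0.031 ]
 [ 0.461  -0.1502  0.031 ]
 [ 0.4838 -0.1783  0.031 ]]
0.08934816031347474
[[ 0.49907052 -0.14872292  0.04      ]
 [ 0.50474665 -0.20494901  0.04      ]
 [ 0.46797599 -0.20993216  0.04      ]
 [ 0.46222254 -0.15159508  0.04      ]] [ 0.48350392 -0.17879979  0.04      ]
0.10061109230566553
```

```bash
python3 -m crank '[[0.009,-0.005,0.007,-2,9,0,-1],[0,0,0,0,0,0,-1]]'; python3 rem.py 0.425 -0.184 0.176 0.09
```

```text
t: 2.88
tool_pos: [0.4252, -0.1896, 0.3019]
tool_rot: [3.135, 0.129, 0.005]
contact_force: [-0.2, -0.5, 0.9]
opening: 0.0856
t 2.88 pos [ 0.4252 -0.1896  0.3019] f [-0.2 -0.5  0.9] tq [-0.03  0.04  0.03] op 0.0856 q [-0.58 -0.26  2.08 -0.    1.32  0.91]
tool x [0.997 0.082 0.003] z [ 0.003 -0.004 -1.   ] yaw 0.082
turn [ 0.0039 -0.0029 -0.008 ] shift mm now [-1.000e-01 -6.100e+00  1.259e+02] shift after turn [  0.3  -5.6 125.9]
```

```bash
python3 -m crank '[[0.002,-0.002,-0.005,0,-4,30,-1],[0,0,0,0,0,30,-1],[0,0,0,0,0,20,-1],[0,0,0,0,0,0,-1]]'; python3 rem.py 0.425 -0.184 0.176 0.09
```

```text
t: 3.22
tool_pos: [0.426, -0.1938, 0.2258]
tool_rot: [3.129, 0.121, 0.018]
contact_force: [-0.5, 0.3, -0.5]
opening: 0.0853
t 3.22 pos [ 0.426  -0.1938  0.2258] f [-0.5  0.3 -0.5] tq [0.01 0.03 0.05] op 0.0853 q [-0.59 -0.15  2.12 -0.    1.15  0.91]
tool x [0.997 0.077 0.011] z [ 0.012 -0.01  -1.   ] yaw 0.0773
turn [ 0.0106 -0.0108 -0.0128] shift mm now [ -0.8 -10.3  49.7] shift after turn [-0.1 -9.8 49.8]
```

```bash
python3 -m crank '[[0.011,-0.011,-0.013,0,0,0,-1]]'; python3 rem.py 0.425 -0.184 0.176 0.09;python3 -m crank '[[0,0,0,0,0,0,-1]]'; python3 rem.py 0.425 -0.184 0.176 0.09
```

```text
t: 3.3
tool_pos: [0.4257, -0.1949, 0.226]
tool_rot: [-3.137, -0.14, 0.002]
contact_force: [1.2, -0.4, -0.5]
opening: 0.0853
t 3.3 pos [ 0.4257 -0.1949  0.226 ] f [ 1.2 -0.4 -0.5] tq [-0.03 -0.01 -0.04] op 0.0853 q [-0.59 -0.14  2.12  0.    1.17  0.89]
tool x [ 0.996  0.089 -0.001] z [-0.001  0.001 -1.   ] yaw 0.0889
turn [-0.0011  0.0011 -0.0011] shift mm now [  0.3 -10.9  50. ] shift after turn [  0.3 -10.9  50. ]
t: 3.38
tool_pos: [0.4256, -0.1959, 0.2267]
tool_rot: [-3.137, -0.138, 0.003]
contact_force: [0.6, -0.1, -0.1]
opening: 0.0855
t 3.38 pos [ 0.4256 -0.1959  0.2267] f [ 0.6 -0.1 -0.1] tq [0.05 0.01 0.01] op 0.0855 q [-0.59 -0.14  2.12  0.    1.17  0.89]
tool x [ 0.996  0.088 -0.002] z [-0.002  0.001 -1.   ] yaw 0.0882
turn [-0.0017  0.0017 -0.0018] shift mm now [  0.5 -11.8  50.7] shift after turn [  0.4 -11.9  50.7]
```

```bash
python3 -m crank '[[0,0,0,0,-12,5,-1]]'; python3 rem.py 0.425 -0.184 0.176 0.09;python3 -m crank '[[0,0,0,0,0,5,-1]]'; python3 rem.py 0.425 -0.184 0.176 0.09
```

```text
t: 3.47
tool_pos: [0.4257, -0.1859, 0.2244]
tool_rot: [3.137, 0.134, 0.004]
contact_force: [0.1, 0.1, -0.2]
opening: 0.0853
t 3.47 pos [ 0.4257 -0.1859  0.2244] f [ 0.1  0.1 -0.2] tq [ 0.02 -0.02  0.01] op 0.0853 q [-0.57 -0.15  2.13 -0.    1.16  0.91]
tool x [0.996 0.086 0.002] z [ 0.002 -0.002 -1.   ] yaw 0.0857
turn [ 0.0019 -0.0022 -0.0043] shift mm now [-0.6 -2.  48.4] shift after turn [-0.5 -1.9 48.4]
t: 3.55
tool_pos: [0.4258, -0.1852, 0.2201]
tool_rot: [3.137, 0.134, 0.006]
contact_force: [-0.7, -0.1, -0.6]
opening: 0.0855
t 3.55 pos [ 0.4258 -0.1852  0.2201] f [-0.7 -0.1 -0.6] tq [-0.03  0.   -0.05] op 0.0855 q [-0.57 -0.14  2.13  0.    1.15  0.91]
tool x [0.996 0.086 0.003] z [ 0.004 -0.002 -1.   ] yaw 0.0857
turn [ 0.0021 -0.0035 -0.0043] shift mm now [-0.8 -1.3 44.1] shift after turn [-0.7 -1.2 44.1]
```

```bash
python3 -m crank '[[0.002,-0.003,-0.004,0,-1,20,-1],[0,0,0,0,-1,14,-1],[0,0,0,0,0,6,-1]]'; python3 rem.py 0.425 -0.184 0.176 0.09
```

```text
t: 3.8
tool_pos: [0.4279, -0.1833, 0.1833]
tool_rot: [3.132, 0.144, 0.015]
contact_force: [0.0, -0.0, -0.7]
opening: 0.0855
t 3.8 pos [ 0.4279 -0.1833  0.1833] f [ 0.  -0.  -0.7] tq [0.02 0.04 0.01] op 0.0855 q [-0.56 -0.08  2.14  0.    1.06  0.91]
tool x [0.996 0.092 0.009] z [ 0.01  -0.006 -1.   ] yaw 0.0919
turn [ 0.0069 -0.0091  0.0018] shift mm now [-3.   0.4  7.3] shift after turn [-2.9  0.4  7.3]
```

Lower the last bit and close.

```bash
python3 -m crank '[[0.006,-0.008,0.002,-2,0,6,-1],[0,0,0,-1,0,2,0.3],[0,0,0,0,0,0,0.6],[0,0,0,0,0,0,1]]' 40; python3 rem.py 0.425 -0.184 0.176 0.09
```

```text
t: 4.13
tool_pos: [0.425, -0.1831, 0.1751]
tool_rot: [3.138, 0.143, 0.001]
contact_force: [-0.3, 0.5, -0.1]
opening: 0.0516
t 4.13 pos [ 0.425  -0.1831  0.1751] f [-0.3  0.5 -0.1] tq [ 0.01  0.02 -0.08] op 0.0516 q [-0.57 -0.07  2.15 -0.    1.06  0.91]
tool x [0.996 0.091 0.001] z [ 0.001 -0.001 -1.   ] yaw 0.091
turn [ 0.0006 -0.0005  0.001 ] shift mm now [-0.1  0.9 -0.9] shift after turn [-0.1  0.9 -0.9]
```

```bash
python3 -m crank '[[0,0,0,0,0,-1,1],[0,0,0,0,0,0,1],[0,0,0,0,0,0,1],[0,0,0,0,0,0,1]]'; python3 rem.py 0.425 -0.184 0.176 0.09;  python3 -m crank '[[0,0,0,0,0,0,1],[0,0,0,0,0,0,1],[0,0,0,0,0,0,1]]' 110; python3 rem.py 0.425 -0.184 0.176 0.09
```

```text
t: 4.47
tool_pos: [0.4255, -0.1835, 0.1778]
tool_rot: [3.136, 0.143, 0.004]
contact_force: [-0.9, -0.2, -2.7]
opening: 0.0232
t 4.47 pos [ 0.4255 -0.1835  0.1778] f [-0.9 -0.2 -2.7] tq [ 0.02  0.08 -0.01] op 0.0232 q [-0.57 -0.07  2.15 -0.    1.06  0.91]
tool x [0.996 0.091 0.003] z [ 0.003 -0.002 -1.   ] yaw 0.0909
turn [ 0.0023 -0.0026  0.0009] shift mm now [-0.5  0.4  1.8] shift after turn [-0.5  0.4  1.8]
t: 4.72
tool_pos: [0.4254, -0.1835, 0.1778]
tool_rot: [3.136, 0.143, 0.005]
contact_force: [0.6, -0.6, -1.0]
opening: 0.0222
t 4.72 pos [ 0.4254 -0.1835  0.1778] f [ 0.6 -0.6 -1. ] tq [ 0.04 -0.02  0.03] op 0.0222 q [-0.57 -0.07  2.15 -0.    1.06  0.91]
tool x [0.996 0.091 0.003] z [ 0.003 -0.002 -1.   ] yaw 0.0909
turn [ 0.0023 -0.0028  0.0009] shift mm now [-0.5  0.5  1.8] shift after turn [-0.5  0.5  1.8]
```

```bash
python3 -m crank '[[0,0,0,0,0,-15,1],[0,0,0,0,0,-20,1],[0,0,0,0,0,-15,1],[0,0,0,0,0,0,1]]'; python3 rem.py 0.425 -0.184 0.176 0.135
python3 - <<'E'
from look import *
p=wrist('w2.png'); dump(p,'w2.pkl')
E
```

```text
t: 5.05
tool_pos: [0.4235, -0.1824, 0.226]
tool_rot: [-3.136, -0.142, 0.006]
contact_force: [0.9, -1.0, -2.6]
opening: 0.0221
t 5.05 pos [ 0.4235 -0.1824  0.226 ] f [ 0.9 -1.  -2.6] tq [-0.05 -0.03 -0.02] op 0.0221 q [-0.57 -0.16  2.13 -0.    1.17  0.91]
tool x [ 0.996  0.091 -0.004] z [-0.004  0.002 -1.   ] yaw 0.0908
turn [-0.0028  0.0039 -0.0442] shift mm now [ 1.5  1.9 50. ] shift after turn [ 1.2  1.8 50. ]
```

View pics/w2.png

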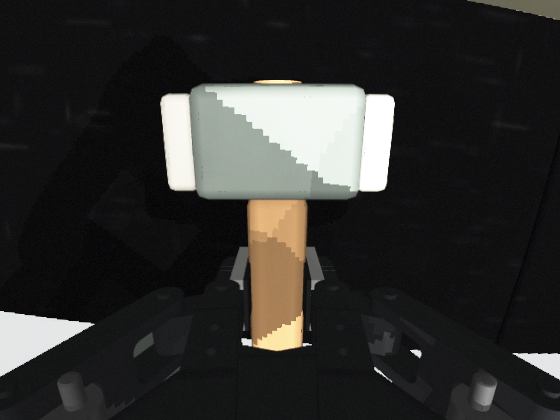

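```bash
cat > tool.py <<'E'
from look import *
def ptool(p,X):
    M=np.linalg.inv(np.array(p['mount'])); X=np.array(X,float).reshape(-1,3)
    Xc=X@M[:3,:3].T+M[:3,3]
    return cv2.projectPoints(Xc,np.zeros(3),np.zeros(3),K(p),np.array(p['dist']))[0].reshape(-1,2)
E
python3 - <<'E'
from tool import *
p=pickle.load(open('w2.pkl','rb'))
from scipy.optimize import least_squares
# white ends: face-top corners: +y mallet = -y tool
# mallet coords (x fwd, y left, z up) of white ends top corners: x 60+-17, y +-40, z +17
L=np.array([[77,40,17],[43,40,17],[77,-40,17],[43,-40,17]],float)
obs=np.array([[162,95],[168,190],[394,95],[387,190]],float)
def pose(v,X):
    # v: tx,ty,tz(mm, grip in tool), pitch, yaw
    R=cv2.Rodrigues(np.array([0,v[3],0.]))[0]; Rz=cv2.Rodrigues(np.array([0,0,v[4]]))[0]
    Xt=X*[1,-1,-1]
    return (Xt@(Rz@R).T+v[:3])/1e3
r=least_squares(lambda v: np.r_[(ptool(p,pose(v,L))-obs).ravel(), (v[2]-159)/2*1.,v[0]/4],[0,0,159,0,0])
print(r.x,r.fun, pose(r.x,np.array([[60,0,0.],[60,40,0],[-132,0,0]])))
print(ptool(p,pose([0,0,159,0,0],L)))
E
```

```text
[-2.31965862e+00 -3.21485832e-02  1.59172062e+02 -2.94543367e-02
 -1.54997021e-03] [ 0.13557071 -1.02288175  0.66154738  0.88590898 -0.51357198 -0.83269108
 -0.26724899  1.01173299  0.08603081 -0.57991466] [[ 5.76542445e-02 -1.25106421e-04  1.60939066e-01]
 [ 5.75922457e-02 -4.01250584e-02  1.60939066e-01]
 [-1.34262245e-01  1.72358660e-04  1.55284651e-01]]Traceback (most recent call last):
  File "<stdin>", line 15, in <module>
  File "<stdin>", line 10, in pose
cv2.error: OpenCV(4.12.0) /io/opencv/modules/calib3d/src/calibration_base.cpp:151: error: (-210:Unsupported format or combination of formats) The matrices must have 32f or 64f data type in function 'Rodrigues'
```

```bash
python3 rem.py 0.4546 -0.0274 0.226 0.135; python3 -m crank '[[-0.003,0.004,-0.044,0,0,0,1],[0,0,0,5,-25,0,1],[0,0,0,10,-35,0,1],[0,0,0,10,-35,0,1],[0,0,0,10,-30,0,1]]'; python3 rem.py  0.4546 -0.0274 0.226 0.135
```

```text
t 5.1 pos [ 0.4231 -0.1821  0.2246] f [-1.7 -0.3 -3.1] tq [-0.02 -0.    0.01] op 0.0219 q [-0.57 -0.16  2.13 -0.    1.17  0.91]
tool x [ 0.996  0.091 -0.006] z [-0.006  0.003 -1.   ] yaw 0.0908
turn [-0.004   0.0054 -0.0443] shift mm now [  45.4 -151.2   -1.1] shift after turn [  52.1 -149.1   -1.4]
t: 5.52
tool_pos: [0.4391, -0.0537, 0.2193]
tool_rot: [-3.135, -0.197, 0.011]
contact_force: [0.5, 0.3, -3.0]
opening: 0.022
t 5.52 pos [ 0.4391 -0.0537  0.2193] f [ 0.5  0.3 -3. ] tq [0.08 0.02 0.01] op 0.022 q [-0.29 -0.2   2.18 -0.    1.17  1.16]
tool x [ 0.992  0.125 -0.007] z [-0.007  0.    -1.   ] yaw 0.1252
turn [-0.0013  0.0066 -0.0098] shift mm now [ 18.6 -24.1  -6.8] shift after turn [ 18.9 -23.9  -6.7]
```

```bash
python3 -m crank '[[-0.001,0.006,-0.009,9,-9,-3,1],[0,0,0,5,-4,-2,1],[0,0,0,0,0,0,1],[0,0,0,0,0,0,1]]'; python3 rem.py  0.4546 -0.0274 0.226 0.135
python3 - <<'E'
from look import *
p=wrist('w3.png')
for q in ['wedge_butt','wedge','vice']:
    print(q,[(np.round(r['centre'],4).tolist(),round(r['confidence'],2)) for r in spotter.mark_of(q,p)])
dump(p,'w3.pkl')
E
```

```text
t: 5.85
tool_pos: [0.4492, -0.0329, 0.2182]
tool_rot: [-3.129, -0.223, 0.016]
contact_force: [-0.9, -0.8, -2.8]
opening: 0.0221
t 5.85 pos [ 0.4492 -0.0329  0.2182] f [-0.9 -0.8 -2.8] tq [ 0.03 -0.05 -0.  ] op 0.0221 q [-0.24 -0.17  2.16  0.    1.17  1.19]
tool x [ 0.99   0.142 -0.01 ] z [-0.01   0.004 -1.   ] yaw 0.142
turn [-0.0054  0.0097  0.007 ] shift mm now [ 6.  -4.7 -7.8] shift after turn [ 6.1 -4.7 -7.8]
wedge_butt [([0.5057, 0.0449, 0.0301], 0.6)]
wedge [([0.494, 0.1282, 0.0107], 0.91)]
vice []
```

View pics/w3.png

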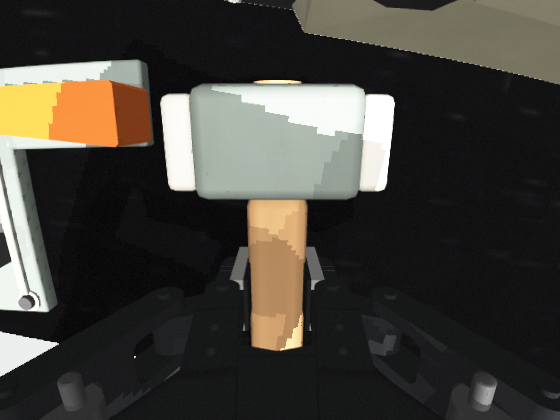

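Run:
```python
from look import *
p=pickle.load(open('w3.pkl','rb'))
A=unproj(p,[(113,80.5),(118,147)],.05); B=unproj(p,[(148,82),(152.5,142)],.012)
print(A,B,A.mean(0),B.mean(0),np.linalg.norm(A[0]-A[1]),np.linalg.norm(B[0]-B[1]))
E=unproj(p,[(2,82),(113,80.5)],.05); d=E[0]-E[1]; print(np.arctan2(-d[0],d[1]))
E=unproj(p,[(2,69),(140,61)],.012); d=E[0]-E[1]; print(np.arctan2(-d[0],d[1]))
d=A[0]-A[1]; print(np.arctan2(d[1],d[0]))
```

```text
[[0.52021709 0.04796926 0.05      ]
 [0.49275844 0.04489973 0.05      ]] [[0.52393306 0.04852653 0.012     ]
 [0.49272176 0.0442953  0.012     ]] [0.50648776 0.04643449 0.05      ] [0.50832741 0.04641091 0.012     ] 0.027629685317284148 0.03149679550834567
0.10577452908038412
0.14188426309638813
0.11132537554162658
```

```bash
python3 rem.py  0.4509 -0.0254 0.196 0.13;  python3 -m crank '[[-0.005,0.01,0.011,1,-3,8,1],[0,0,0,1,-2,8,1],[0,0,0,0,0,5,1],[0,0,0,0,0,0,1]]'; python3 rem.py 0.4509 -0.0164 0.196 0.13
```

```text
t 6.05 pos [ 0.4494 -0.0337  0.219 ] f [ 0.3  0.4 -2.2] tq [-0.02  0.05 -0.04] op 0.0217 q [-0.24 -0.18  2.16  0.    1.17  1.19]
tool x [ 0.99   0.139 -0.008] z [-0.009  0.004 -1.   ] yaw 0.1399
turn [-0.005   0.0083  0.0099] shift mm now [ 2.9 -7.9 23. ] shift after turn [ 2.6 -8.1 23. ]
t: 6.38
tool_pos: [0.4507, -0.031, 0.1975]
tool_rot: [3.135, 0.194, 0.005]
contact_force: [-0.3, -0.5, -2.9]
opening: 0.0222
t 6.38 pos [ 0.4507 -0.031   0.1975] f [-0.3 -0.5 -2.9] tq [-0.03  0.04  0.02] op 0.0222 q [-0.23 -0.14  2.17 -0.    1.11  1.21]
tool x [0.992 0.124 0.003] z [ 0.003 -0.001 -1.   ] yaw 0.1239
turn [ 0.0012 -0.003  -0.0061] shift mm now [  2.  -14.5   1.5] shift after turn [  2.1 -14.5   1.5]
```

```bash
python3 -m crank '[[0.001,-0.003,-0.006,1,-6,1,1],[0,0,0,0,-6,0,1],[0,0,0,0,-5,0,1]]'; python3 rem.py 0.4509 -0.0164 0.196 0.13
```

```text
t: 6.63
tool_pos: [0.4495, -0.0141, 0.1961]
tool_rot: [-3.135, -0.201, 0.002]
contact_force: [-0.6, 0.1, -2.1]
opening: 0.0219
t 6.63 pos [ 0.4495 -0.0141  0.1961] f [-0.6  0.1 -2.1] tq [-0.03  0.05 -0.01] op 0.0219 q [-0.2  -0.14  2.17 -0.    1.11  1.25]
tool x [ 0.992  0.128 -0.002] z [-0.002  0.    -1.   ] yaw 0.128
turn [-0.0002  0.0015 -0.002 ] shift mm now [1.1 2.4 0.1] shift after turn [1.1 2.4 0.1]
```

Run:
```python
from look import *
p=snap('side','side1.png'); cv2.imwrite('pics/side1c.png',cv2.resize(p['image'][170:310,200:360,::-1],None,fx=4,fy=4,interpolation=cv2.INTER_CUBIC))
```

```text
(no output)
```

View pics/side1c.png

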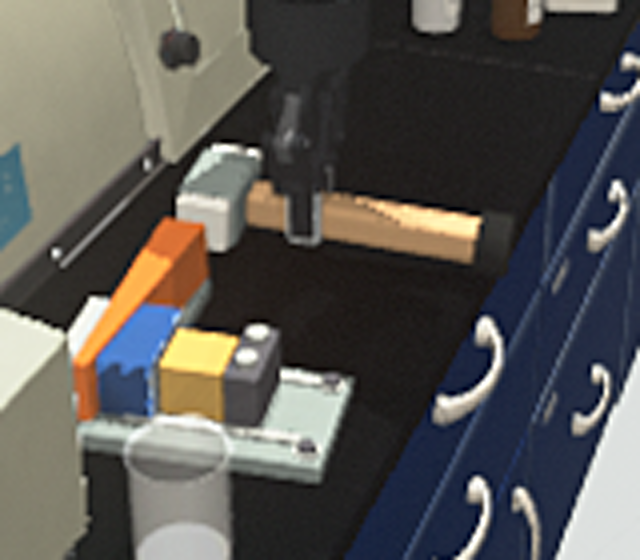

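```bash
python3 -m crank '[[0,0,0,1,-5,0,1],[0,0,0,0,-5,0,1],[0,0,0,0,-5,0,1],[0,0,0,0,-5,0,1]]'; python3 rem.py 0.4509 -0.0164 0.196 0.13;python3 -m crank '[[0,0,0,0,8,0,1],[0,0,0,0,8,0,1]]'; python3 rem.py
```

```text
t: 7.02
tool_pos: [0.448, 0.0085, 0.197]
tool_rot: [3.134, 0.203, 0.0]
contact_force: [0.2, -1.2, -3.8]
opening: 0.0223
t 7.02 pos [0.448  0.0085 0.197 ] f [ 0.2 -1.2 -3.8] tq [-0.18  0.11 -0.02] op 0.0223 q [-0.15 -0.15  2.18 -0.    1.11  1.29]
tool x [0.992 0.129 0.   ] z [ 0.    -0.001 -1.   ] yaw 0.1294
turn [ 0.0006 -0.0001 -0.0006] shift mm now [-0.3 25.1  1. ] shift after turn [-0.4 25.1  1. ]
t: 7.18
tool_pos: [0.4498, -0.0058, 0.197]
tool_rot: [-3.134, -0.21, 0.0]
contact_force: [0.2, 0.0, -3.0]
opening: 0.0224
t 7.18 pos [ 0.4498 -0.0058  0.197 ] f [ 0.2  0.  -3. ] tq [-0.02 -0.   -0.01] op 0.0224 q [-0.18 -0.14  2.17  0.    1.11  1.26]
tool x [0.991 0.133 0.   ] z [-0.  0. -1.] yaw 0.1336
```

```bash
python3 -m crank '[[0,0,0.003,0,-6,0,1],[0,0,0,0,-6,0,1],[0,0,0,0,-5,0,1],[0,0,0,0,-5,0,1]]'; python3 rem.py 0.4509 -0.0164 0.196 0.13;python3 -m crank '[[0,0,0,0,8,0,1],[0,0,0,0,8,0,1]]'; python3 rem.py
python3 - <<'E'
from look import *
p=wrist('w4.png')
for q in ['wedge_butt','wedge']:
    print(q,[(np.round(r['centre'],4).tolist(),round(r['confidence'],2)) for r in spotter.mark_of(q,p)])
dump(p,'w4.pkl')
E
```

```text
t: 7.52
tool_pos: [0.4475, 0.0146, 0.1975]
tool_rot: [3.134, 0.197, 0.002]
contact_force: [0.6, -1.7, -2.7]
opening: 0.0218
t 7.52 pos [0.4475 0.0146 0.1975] f [ 0.6 -1.7 -2.7] tq [-0.19  0.03 -0.11] op 0.0218 q [-0.13 -0.15  2.18 -0.    1.11  1.31]
tool x [0.992 0.125 0.001] z [ 0.001 -0.001 -1.   ] yaw 0.1258
turn [ 0.001  -0.0011 -0.0042] shift mm now [-0.5 31.2  1.5] shift after turn [-0.6 31.2  1.5]
t: 7.68
tool_pos: [0.4491, 0.0001, 0.1972]
tool_rot: [3.135, 0.203, 0.001]
contact_force: [0.1, -0.5, -2.5]
opening: 0.0222
t 7.68 pos [4.491e-01 1.000e-04 1.972e-01] f [ 0.1 -0.5 -2.5] tq [ 0.01 -0.01 -0.01] op 0.0222 q [-0.17 -0.14  2.17  0.    1.11  1.28]
tool x [0.992 0.129 0.   ] z [ 0. -0. -1.] yaw 0.1296
wedge_butt [([0.5058, 0.0572, 0.0294], 0.67)]
wedge [([0.4907, 0.142, 0.0074], 0.58)]
```

View pics/w4.png

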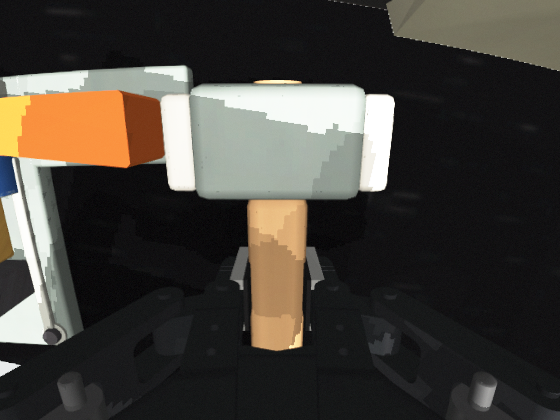

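```bash
python3 -m crank '[[0,0,0,0,-6,0,1],[0,0,0,0,-6,0,1],[0,0,0,0,-5,0,1],[0,0,0,0,-5,0,1],[0,0,0,0,-4,0,1]]'; python3 rem.py 0.4509 -0.0164 0.196 0.13;python3 -m crank '[[0,0,0,0,8,0,1],[0,0,0,0,8,0,1]]'; python3 rem.py
```

```text
t: 8.25
tool_pos: [0.4458, 0.0264, 0.1973]
tool_rot: [3.135, 0.195, 0.0]
contact_force: [-0.2, -2.3, -2.9]
opening: 0.0223
t 8.25 pos [0.4458 0.0264 0.1973] f [-0.2 -2.3 -2.9] tq [-0.26  0.   -0.06] op 0.0223 q [-0.11 -0.15  2.18 -0.    1.11  1.34]
tool x [0.992 0.124 0.   ] z [ 0.    -0.001 -1.   ] yaw 0.1239
turn [ 0.0007 -0.0003 -0.0061] shift mm now [-0.2 43.1  1.3] shift after turn [-0.4 43.1  1.3]
t: 8.42
tool_pos: [0.4473, 0.0121, 0.1971]
tool_rot: [-3.135, -0.202, 0.0]
contact_force: [-0.7, 0.2, -3.0]
opening: 0.0222
t 8.42 pos [0.4473 0.0121 0.1971] f [-0.7  0.2 -3. ] tq [-0.    0.02  0.04] op 0.0222 q [-0.14 -0.15  2.18  0.    1.11  1.3 ]
tool x [ 0.992  0.128 -0.   ] z [-0.  0. -1.] yaw 0.1285
```

```bash
python3 -m crank '[[0,0,-0.002,0,-6,0,1],[0,0,0,0,-6,0,1],[0,0,0,0,-5,0,1],[0,0,0,0,-5,0,1]]'; python3 rem.py 0.4509 -0.0164 0.196 0.13;python3 -m crank '[[0,0,0,0,8,0,1],[0,0,0,0,8,0,1]]'; python3 rem.py
```

```text
t: 8.75
tool_pos: [0.445, 0.0324, 0.1974]
tool_rot: [3.133, 0.198, 0.0]
contact_force: [-0.6, -4.9, -1.4]
opening: 0.022
t 8.75 pos [0.445  0.0324 0.1974] f [-0.6 -4.9 -1.4] tq [-0.64  0.09 -0.16] op 0.022 q [-0.09 -0.15  2.18 -0.    1.11  1.35]
tool x [0.992 0.126 0.   ] z [ 0.    -0.002 -1.   ] yaw 0.1265
turn [ 0.0021 -0.0001 -0.0035] shift mm now [-0.3 49.2  1.5] shift after turn [-0.4 49.2  1.4]
t: 8.92
tool_pos: [0.4467, 0.0178, 0.1972]
tool_rot: [3.134, 0.204, -0.0]
contact_force: [0.4, -0.8, -2.5]
opening: 0.0222
t 8.92 pos [0.4467 0.0178 0.1972] f [ 0.4 -0.8 -2.5] tq [-0.01  0.04 -0.  ] op 0.0222 q [-0.13 -0.15  2.18 -0.    1.11  1.31]
tool x [ 0.992  0.13  -0.   ] z [ 0.    -0.001 -1.   ] yaw 0.1303
```

```bash
python3 -m crank '[[0,0,-0.002,0,-6,0,1],[0,0,0,0,-6,0,1],[0,0,0,0,-5,0,1],[0,0,0,0,-5,0,1]]'; python3 rem.py 0.4509 -0.0164 0.196 0.13;python3 -m crank '[[0,0,0,0,8,0,1],[0,0,0,0,8,0,1]]'; python3 rem.py
```

```text
t: 9.25
tool_pos: [0.4442, 0.0383, 0.1974]
tool_rot: [3.133, 0.202, 0.001]
contact_force: [0.5, -4.5, -1.5]
opening: 0.0224
t 9.25 pos [0.4442 0.0383 0.1974] f [ 0.5 -4.5 -1.5] tq [-0.68  0.18 -0.2 ] op 0.0224 q [-0.08 -0.15  2.18 -0.    1.11  1.36]
tool x [0.992 0.128 0.   ] z [ 0.001 -0.002 -1.   ] yaw 0.1286
turn [ 0.0024 -0.0002 -0.0014] shift mm now [-0.3 55.1  1.6] shift after turn [-0.4 55.1  1.4]
t: 9.42
tool_pos: [0.4459, 0.0238, 0.1973]
tool_rot: [3.134, 0.208, 0.0]
contact_force: [-0.5, -0.4, -2.8]
opening: 0.0225
t 9.42 pos [0.4459 0.0238 0.1973] f [-0.5 -0.4 -2.8] tq [-0.02  0.04  0.03] op 0.0225 q [-0.11 -0.15  2.18 -0.    1.11  1.33]
tool x [ 0.991  0.132 -0.   ] z [ 0.    -0.001 -1.   ] yaw 0.1326
```

```bash
python3 -m crank '[[0,0,0.001,0,-6,0,1],[0,0,0,0,-6,0,1],[0,0,0,0,-5,0,1],[0,0,0,0,-4,0,1]]'; python3 rem.py 0.4509 -0.0164 0.196 0.13;python3 -m crank '[[0,0,0,0,8,0,1],[0,0,0,0,8,0,1]]'; python3 rem.py
```

```text
t: 9.75
tool_pos: [0.4436, 0.0418, 0.1976]
tool_rot: [3.124, 0.2, -0.001]
contact_force: [-2.9, -27.4, 0.8]
opening: 0.0223
t 9.75 pos [0.4436 0.0418 0.1976] f [ -2.9 -27.4   0.8] tq [-4.26  0.29 -1.43] op 0.0223 q [-0.07 -0.15  2.18 -0.01  1.11  1.38]
tool x [ 0.992  0.127 -0.001] z [ 0.    -0.011 -1.   ] yaw 0.1277
turn [ 0.0108  0.0013 -0.0023] shift mm now [-0.2 58.6  2.2] shift after turn [-0.3 58.7  1.6]
t: 9.92
tool_pos: [0.4455, 0.0264, 0.198]
tool_rot: [3.123, 0.203, -0.001]
contact_force: [0.9, 0.1, -3.6]
opening: 0.0222
t 9.92 pos [0.4455 0.0264 0.198 ] f [ 0.9  0.1 -3.6] tq [0.02 0.03 0.03] op 0.0222 q [-0.1  -0.15  2.18 -0.01  1.11  1.34]
tool x [ 0.992  0.129 -0.001] z [ 0.    -0.012 -1.   ] yaw 0.1297
```

```bash
python3 -m crank '[[0.011,0.001,0.001,0,-5,0,1],[0,0,0,0,-4,0,1],[0,0,0,0,-3,0,1]]'; python3 rem.py 0.4438 0.0400 0.196 0.13
```

```text
t: 10.17
tool_pos: [0.4441, 0.0382, 0.1979]
tool_rot: [-3.134, -0.198, -0.0]
contact_force: [0.3, -0.1, -3.2]
opening: 0.0221
t 10.17 pos [0.4441 0.0382 0.1979] f [ 0.3 -0.1 -3.2] tq [-0.04 -0.02 -0.05] op 0.0221 q [-0.08 -0.15  2.18  0.    1.11  1.36]
tool x [0.992 0.126 0.   ] z [ 0.     0.001 -1.   ] yaw 0.126
turn [-0.0011 -0.0003 -0.004 ] shift mm now [-0.1 -1.9  1.9] shift after turn [-0.1 -1.9  1.9]
```

```bash
python3 -m crank '[[0,0,0,0,-2,0,1]]';python3 -m crank '[[0,0,0,0,-2,0,1]]'; python3 rem.py 0.4438 0.0400 0.196 0.13
```

```text
t: 10.25
tool_pos: [0.4438, 0.0399, 0.198]
tool_rot: [3.133, 0.198, -0.0]
contact_force: [-2.7, -16.2, -1.3]
opening: 0.0218
t: 10.33
tool_pos: [0.4437, 0.041, 0.1983]
tool_rot: [3.126, 0.198, -0.001]
contact_force: [-0.2, -15.9, -1.0]
opening: 0.022
t 10.33 pos [0.4437 0.041  0.1983] f [ -0.2 -15.9  -1. ] tq [-2.34  0.07 -0.85] op 0.022 q [-0.07 -0.15  2.18 -0.01  1.11  1.38]
tool x [ 0.992  0.126 -0.001] z [ 0.    -0.009 -1.   ] yaw 0.1264
turn [ 0.0089  0.001  -0.0036] shift mm now [-0.   1.   2.3] shift after turn [-0.1  1.   2.3]
```

```bash
python3 -m crank '[[0.005,0,0,0,8,0,1],[0.003,0,0,0,10,0,1],[0,0,0,0,10,0,1]]'; python3 rem.py
python3 - <<'E'
from look import *
p=wrist('w5.png')
print([(np.round(r['centre'],4).tolist(),round(r['confidence'],2)) for r in spotter.mark_of('wedge_butt',p)])
p=snap('side','side2.png'); cv2.imwrite('pics/side2c.png',cv2.resize(p['image'][170:310,200:360,::-1],None,fx=4,fy=4,interpolation=cv2.INTER_CUBIC))
E
```

```text
t: 10.58
tool_pos: [0.4471, 0.0139, 0.1983]
tool_rot: [-3.135, -0.205, 0.002]
contact_force: [-0.8, 1.3, -2.5]
opening: 0.0223
t 10.58 pos [0.4471 0.0139 0.1983] f [-0.8  1.3 -2.5] tq [-0.01  0.02 -0.01] op 0.0223 q [-0.14 -0.15  2.18 -0.    1.11  1.3 ]
tool x [ 0.991  0.13  -0.001] z [-0.001 -0.    -1.   ] yaw 0.1305
[([0.5006, 0.0836, 0.0308], 0.72)]
```

View pics/w5.png

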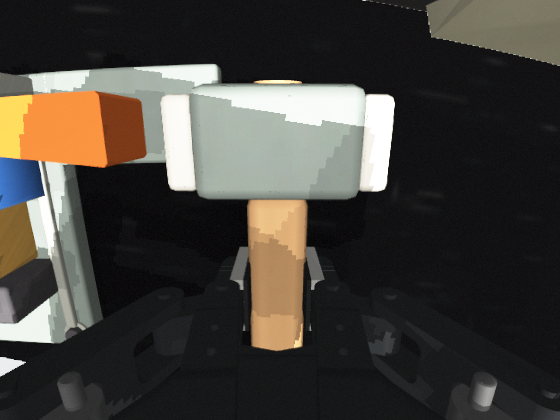

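View pics/side2c.png

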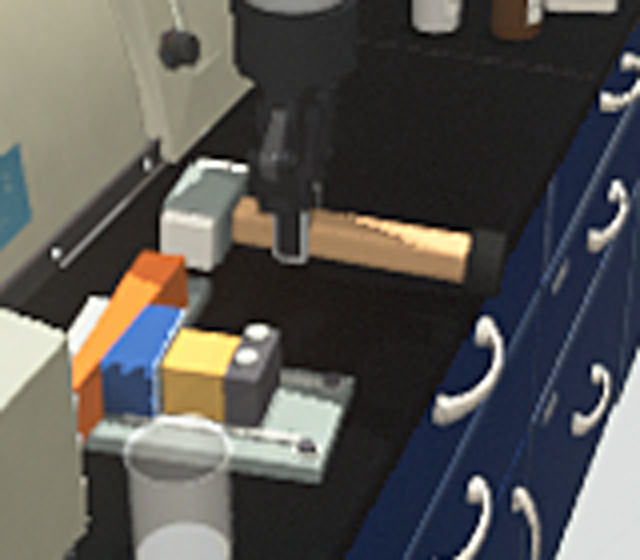

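```bash
python3 - <<'E'
from look import *
p=pickle.load(open('top.pkl','rb'))
print(unproj(p,[(270,250.5),(340,251.5),(380,251)],0))
E
python3 -m crank '[[0,0,0,0,15,-15,1],[0,0,0,0,30,-15,1],[0,0,-0.12,0,30,-10,1],[0,0,-0.12,0,30,0,1]]'; python3 rem.py 0.43 -0.18 0.24 1.1
```

```text
[[ 0.33033063  0.00790471  0.        ]
 [ 0.32739644 -0.21656212  0.        ]
 [ 0.32926362 -0.34453415  0.        ]]
t: 11.07
tool_pos: [0.4624, -0.0887, 0.2367]
tool_rot: [-3.078, -0.597, 0.01]
contact_force: [1.1, -0.8, -2.5]
opening: 0.0223
t 11.07 pos [ 0.4624 -0.0887  0.2367] f [ 1.1 -0.8 -2.5] tq [-0.01 -0.06  0.01] op 0.0223 q [-0.35 -0.15  2.1   0.    1.2   0.84]
tool x [ 0.928  0.374 -0.005] z [-0.007  0.005 -1.   ] yaw 0.3829
turn [-0.0087  0.002  -0.7171] shift mm now [-64.2  72.6  -3.5] shift after turn [-96.1  12.5  -3.3]
```

```bash
python3 -m crank '[[-0.003,0,-0.12,-12,14,0,1],[0,0,-0.12,-14,12,0,1],[0,0,-0.12,-16,9,0,1],[0,0,-0.12,-16,6,0,1],[0,0,-0.12,-14,4,0,1],[0,0,-0.05,0,0,0,1],[0,0,0,0,0,0,1]]'; python3 rem.py 0.43 -0.18 0.24 1.1
```

```text
t: 11.65
tool_pos: [0.4292, -0.1773, 0.2388]
tool_rot: [-2.711, -1.586, -0.001]
contact_force: [1.3, -0.4, -2.5]
opening: 0.0222
t 11.65 pos [ 0.4292 -0.1773  0.2388] f [ 1.3 -0.4 -2.5] tq [ 0.02 -0.02 -0.04] op 0.0222 q [-0.55 -0.17  2.12  0.    1.2  -0.04]
tool x [0.49  0.872 0.001] z [ 0.     0.002 -1.   ] yaw 1.0586
turn [-0.0007 -0.0015 -0.0414] shift mm now [-2.   2.  -1.2] shift after turn [-2.1  1.9 -1.2]
```

```bash
python3 -m crank '[[0,0.028,0,0,0,20,1],[0,0,0,0,0,18,1],[0,0,0,0,0,12,1],[0,0,0,0,0,3,1]]'; python3 rem.py 0.43 -0.18 0.18 1.1
```

```text
t: 11.98
tool_pos: [0.4317, -0.1768, 0.1872]
tool_rot: [-2.708, -1.574, -0.048]
contact_force: [0.3, -0.2, 3.0]
opening: 0.0225
t 11.98 pos [ 0.4317 -0.1768  0.1872] f [ 0.3 -0.2  3. ] tq [-0.58  0.47 -0.06] op 0.0225 q [-0.56 -0.08  2.14  0.04  1.08 -0.05]
tool x [0.495 0.869 0.031] z [ 0.022  0.023 -0.999] yaw 1.0532
turn [ 0.0079 -0.0308 -0.0469] shift mm now [-3.9  0.1  7.1] shift after turn [-3.6 -0.   7.2]
```

```bash
python3 -m crank '[[0.007,-0.03,0,-3,0,-2,1],[0,0,0,0,0,0,1]]'; python3 rem.py 0.43 -0.18 0.18 1.1
python3 -m crank '[[0,0,0,0,0,3,1]]'; python3 rem.py 0.43 -0.18 0.18 1.1
```

```text
t: 12.15
tool_pos: [0.4303, -0.1786, 0.1885]
tool_rot: [-2.715, -1.576, 0.001]
contact_force: [0.7, 0.6, -2.6]
opening: 0.0221
t 12.15 pos [ 0.4303 -0.1786  0.1885] f [ 0.7  0.6 -2.6] tq [ 0.   -0.    0.02] op 0.0221 q [-0.55 -0.08  2.14  0.    1.09 -0.03]
tool x [0.496 0.868 0.001] z [-0.002  0.002 -1.   ] yaw 1.0517
turn [-0.0021 -0.0007 -0.0483] shift mm now [-1.3  0.4  8.5] shift after turn [-1.4  0.3  8.5]
t: 12.23
tool_pos: [0.4308, -0.1785, 0.1861]
tool_rot: [-2.716, -1.576, -0.001]
contact_force: [0.1, 0.0, -3.1]
opening: 0.0222
t 12.23 pos [ 0.4308 -0.1785  0.1861] f [ 0.1  0.  -3.1] tq [-0.04  0.01  0.06] op 0.0222 q [-0.55 -0.08  2.14  0.    1.08 -0.03]
tool x [0.496 0.868 0.001] z [ 0.     0.002 -1.   ] yaw 1.0514
turn [-0.0007 -0.0015 -0.0486] shift mm now [-1.7  0.1  6.1] shift after turn [-1.7 -0.   6.1]
```

```bash
python3 -m crank '[[0,0,0,0,0,2,1]]'; python3 -m crank '[[0,0,0,0,0,2,1]]'; python3 rem.py
```

```text
t: 12.32
tool_pos: [0.431, -0.1783, 0.1842]
tool_rot: [-2.716, -1.576, -0.002]
contact_force: [-0.8, 0.4, -0.1]
opening: 0.0219
t: 12.4
tool_pos: [0.4313, -0.1782, 0.1829]
tool_rot: [-2.717, -1.575, -0.002]
contact_force: [-1.8, 3.8, 5.8]
opening: 0.0224
t 12.4 pos [ 0.4313 -0.1782  0.1829] f [-1.8  3.8  5.8] tq [-0.39  0.88 -0.34] op 0.0224 q [-0.55 -0.07  2.14  0.    1.08 -0.03]
tool x [0.497 0.868 0.002] z [ 0.001  0.002 -1.   ] yaw 1.0509
```

```bash
python3 -m crank '[[0,-0.015,0,-2,0,0,1],[0,0,0,0,0,1,1]]'; python3 rem.py
```

```text
t: 12.57
tool_pos: [0.431, -0.1801, 0.1827]
tool_rot: [2.71, 1.571, -0.017]
contact_force: [-0.8, -0.9, -1.0]
opening: 0.0218
t 12.57 pos [ 0.431  -0.1801  0.1827] f [-0.8 -0.9 -1. ] tq [-0.41  0.28  0.01] op 0.0218 q [-0.55 -0.07  2.14 -0.02  1.07 -0.03]
tool x [ 0.497  0.868 -0.014] z [-0.005 -0.013 -1.   ] yaw 1.0509
```

```bash
python3 -m crank '[[0,0,0,0,0,1,1],[0,0,0,0,0,0,0.2],[0,0,0,0,0,0,-0.2],[0,0,0,0,0,0,-0.4],[0,0,0,0,0,0,-0.4]]' 30; python3 rem.py 0.43 -0.18 0.30 1.05
```

```text
t: 12.98
tool_pos: [0.4316, -0.1806, 0.1824]
tool_rot: [2.709, 1.569, -0.013]
contact_force: [-0.8, 0.0, -0.2]
opening: 0.06
t 12.98 pos [ 0.4316 -0.1806  0.1824] f [-0.8  0.  -0.2] tq [-0.01  0.02  0.02] op 0.06 q [-0.55 -0.07  2.14 -0.01  1.07 -0.03]
tool x [ 0.497  0.867 -0.013] z [-0.002 -0.014 -1.   ] yaw 1.0502
turn [0.0051 0.0128 0.0002] shift mm now [  -1.7   -1.1 -117.6] shift after turn [  -0.3   -1.6 -117.6]
```

```bash
python3 -m crank '[[0,0,0,0,0,-15,-0.4],[0,0,0,0,0,-25,-0.4],[0,0,0,0,0,-35,-0.4],[0,0,0,0,0,-35,-0.4],[0,0,0,0,0,-20,-0.4],[0,0,0,0,0,0,-0.4]]'; python3 rem.py
python3 - <<'E'
from look import *
p=wrist('w6.png')
for q in ['mallet_grip','mallet']:
    print(q,[(np.round(r['centre'],4).tolist(),round(r['confidence'],2)) for r in spotter.mark_of(q,p)])
p=snap('side','side3.png'); cv2.imwrite('pics/side3c.png',cv2.resize(p['image'][110:350,180:380,::-1],None,fx=2.5,fy=2.5,interpolation=cv2.INTER_CUBIC))
for q in ['wedge_butt','specimen','jaw','bottle','beaker','jar']:
    print(q,[(np.round(r['centre'],4).tolist(),round(r['confidence'],2)) for r in spotter.mark_of(q,p)])
E
```

```text
t: 13.48
tool_pos: [0.4306, -0.1784, 0.3152]
tool_rot: [2.715, 1.572, -0.017]
contact_force: [1.0, -0.1, 0.3]
opening: 0.0598
t 13.48 pos [ 0.4306 -0.1784  0.3152] f [ 1.  -0.1  0.3] tq [-0.07 -0.05 -0.02] op 0.0598 q [-0.55 -0.27  2.06 -0.01  1.35 -0.03]
tool x [ 0.498  0.867 -0.012] z [-0.007 -0.009 -1.   ] yaw 1.0495
mallet_grip [([0.4308, -0.1834, 0.0214], 0.93)]
mallet [([0.4305, -0.184, -0.0027], 0.79)]
wedge_butt [([0.5028, 0.0833, 0.0331], 0.82), ([0.5049, 0.0762, 0.0051], 0.35)]
specimen [([0.4405, 0.1643, 0.0108], 0.66), ([0.3981, 0.3691, 0.0005], 0.64)]
jaw [([0.5015, 0.0749, 0.0033], 0.75)]
bottle [([0.4222, -0.4225, 0.0007], 0.75)]
beaker [([0.4024, 0.2766, 0.0011], 0.76), ([0.5023, 0.0749, 0.0021], 0.53)]
jar [([0.4882, -0.4171, 0.002], 0.67)]
```

View pics/w6.png

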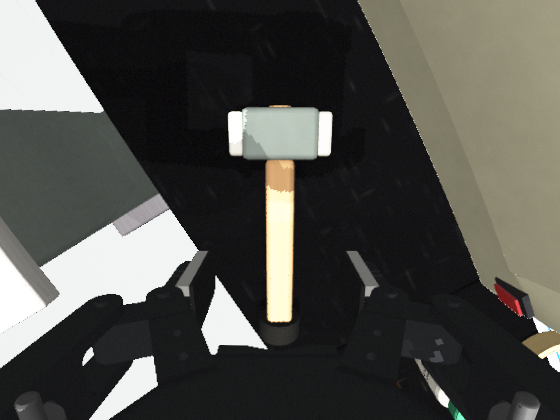

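View pics/side3c.png

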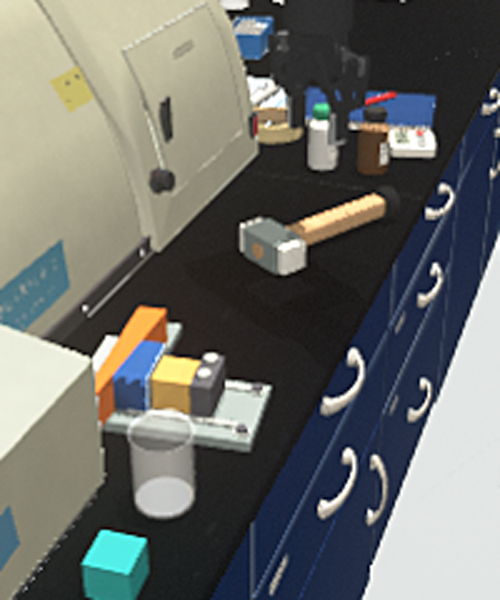

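```bash
python3 -c "
from station import ctrl
print(ctrl.finish_job())"
```

```text
the job is handed in; nothing more can be done
None
```

The brass specimen is clamped, the mallet lies flat on the bench, and the job was handed in at about 13.8 s of the allowed 66 s.

- **Driving the wedge:** I picked the mallet up by its handle and gave the wedge seven light taps at about 0.06 m/s or slower, drawing clear after each. The wedge advanced about 38 mm under 1 to 5 N. It came tight on the sixth tap, at about 27 N. A slower seventh tap at about 16 N moved it no further.
- **Mallet:** I laid it about 0.1 m or more from the vice, turned so that the pommel rests on the bench, then released it and lifted the arm clear.
- **Last checks:**
  - The pictures show no gap between jaw, specimen and stop, and the wedge is still where the last tap left it (about 0.083 m in y).
  - The bottle, beaker and jar are within about 6 mm of their first readings, which is close to the detection error.
- **Disagreement:** My picture-based estimate of the mallet's pitch in the grip (about 0.03 rad, head low) was wrong. The pommel touched the bench first as I lowered it, with about 6 to 9 N of contact, and I corrected the tilt before letting go.
- **Higher than intended:** The sixth tap, at about 27 N, was above the 10 to 20 N called ample but below the 45 N damage limit. Forces were only read at the end of each short move, so a brief higher peak could have gone unseen.

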